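Tip the tote and scoop out the two bearing balls

TASK

Two loose steel bearing balls lie in the small tilting tote. Press the tote's lipped end, the one away from the robot, down to its stop so that both balls roll together at that end; then take the hand scoop by its black handle, scoop both balls out of the low end, and stand the scoop upright on the open bench with both balls in it.

Things in the scene. Friction and masses are not known exactly. Their poses are not given: they have to be found in the camera images.
- tote (a joint): Tilt of the tote, a grey open box (inside 190 x 62 x 40 mm deep, walls 4 mm) rocking lengthwise on pins at mid-length, 45 mm above the bench, on a fixed stand. 0: level, as it starts; 0.18 rad: lipped end fully down on its stop, floor sloping 0.18 rad down to that end. A friction pivot: it stays where it is left; about 3 N on the lip moves it.
- tote_nose (a point): On the tote's inner floor, middle of the foot of the lipped end's wall; moves with the tote. x along the floor out through that wall, y left, z up square to the floor; pivot line at x -95, z +10 mm. End wall 40 mm high, side walls at y -31 and +31, near wall at x -190. This end's two upright corners are cut off at 45 degrees (14 mm legs).
- tote_lip (a point): Press point: middle of the upper face of the lip (56 mm wide, 33 mm long, three dark ribs) that sticks out from the top of the tote's end wall. Axes as tote_nose. It sinks about 21 mm from level to the stop.
- scoop: Loose hand scoop, 0.16 kg: flat smooth aluminium bowl 58 x 54 mm, black upright handle. Origin on its flat underside, mid-bowl; x to the open front edge, z up. Edge at x +30 mm, under 1 mm thin, corners cut at 45 degrees (full width from x +16 back), rising to a 2.8 mm ridge at x +22; behind it the 1.5 mm floor. Inside 49 mm wide. Sides 16 to 24 mm high from x +6 back, rear face x -28.
- scoop_grip (a point): Point to grip on the scoop's handle, 85 mm above its underside and 16 mm behind its origin. The handle is an upright bar, 30 to 112 mm above the underside, 18 mm thick in y (sideways) and 24 mm long in x. Axes as the scoop. The bowl lies flat on the tipped tote's floor only if the handle is tilted with it; tilting the front edge up before lifting rolls the balls to the rear.
- ball_1: Steel ball, diameter 22 mm, 43 g, loose in the tote, slippery; origin at its centre.
- ball_2: The other ball, the same; origin at its centre.

How it is judged:
By the outcome, as a careful person would: the job done as asked, in the order asked, and still so for the second after the job is handed in, with the robot touching nothing.
It also fails if it takes over 69 s, if anything falls off the work surface, if the arm or the gripper's body presses on something with over 40 N, if the wrist force passes 120 N, or if a joint passes its speed limit or range.

ROBOT

A 7-joint arm with a two-finger parallel gripper is mounted at the origin on the work surface; the furniture and walls round the work are solid. World frame = base frame: x ahead of the robot, y to its left, z up, the work surface at z = 0. Lengths are in m, angles in rad, forces in N, time in s.
With the tool pointing down it reaches from about 0.425 to 0.975 m from the base axis. Payload 16.7 kg.
Tool frame: the origin (TCP) lies on the centre line of the jaws, within the pads' length; the fingertips stand 22 mm ahead of it and the grasp point (between the pads) lies 3 mm ahead of it; z points along the fingers, y is the direction in which the jaws open and shut (so a half turn about z gives the same grasp; the last joint's range is limited). The gripper opens to 85 mm and grips with 20 to 120 N. Pads are 22 mm wide; open, the fingers measure 114 mm over their backs; the gripper's body (76 mm by 85 mm) begins 54 mm behind the grasp point. The pads swing forward as they close: fully open they stand 13 mm farther back than shut.
Start: joints at [0.533, 0.426, 0.074, 1.606, -0.034, 1.111, -0.067], TCP at [0.524, -0.426, 0.253] pointing down, gripper open.
Joint ranges: [-2.85, 2.85], [-0.5, 2.14], [-1.23, 1.37], [0.21, 2.46], [-1.02, 4.16], [0.16, 2.05], [-2.73, 2.73]. Speed limits (rad/s): [1.89, 1.89, 2.39, 2.39, 3.01, 3.01, 3.01].

INTERFACE

Orientations are given as [roll, pitch, yaw] about the fixed x, y, z axes, in that order (R = Rz(yaw) Ry(pitch) Rx(roll)).
In Python, from plant import move_to, move_straight, move_joints, command_gripper, wait, solve_ik, read_camera, get_calibration, PlanningError, sign_off, read_clock, read_joint_positions, read_joint_velocities, read_joint_efforts, read_ee_pos, read_eef_rot, read_contact_force, read_torque, read_width gives the robot as it stands. The module is installed in compiled form; this text tells all that it offers. Calls block until the motion is done:
- move_to(position, orientation): joint-space move of the TCP to a pose.
- move_straight(position, rotation=None, speed=0.15, max_force=None): straight line of the TCP; rotation=None keeps the orientation; speed is the mean speed in m/s. With max_force (N) it stops when the force on the tool has changed by that much, and returns True; else False.
- move_joints(angles): joint-space move.
- command_gripper(opening, effort=None): finger opening in m; effort is the grip in N (None keeps the last); returns when the fingers have stopped.
- wait(seconds).
- solve_ik(position, orientation): joint angles nearest the present ones, or None.
- read_camera(name): name is "side" or "top"; returns (picture, depth): 480x640x3 uint8, blue, green, red; 480x640 float32, m along the optical axis (not along the pixel's ray), 0 where there is no reading.
- get_calibration(name): a dict with "vfov" (degrees; the focal length in pixels is half the picture's height over the tangent of half this angle, whatever the lens; pixels are square), "cx", "cy" (the principal point, pixels), "cam_to_world" (4x4, takes a point from camera to world coordinates). Camera axes: x right, y down, z forward; pixel columns grow to the right and rows downward; lengths in m; the calibration is good to about 2 mm. A picture is of the moment at which its call begins. get_calibration takes no time and is no camera call.
A pose or a line that the arm cannot do raises PlanningError and nothing moves.
- sign_off(): hands the job in, once; it reports no verdict.
Readings, each from a call of its own:
- read_clock(): time.
- read_joint_positions(): joint angles.
- read_joint_velocities(): joint speeds.
- read_joint_efforts(): joint torques, N m.
- read_ee_pos(): TCP position.
- read_eef_rot(): TCP orientation.
- read_contact_force(): force on the tool from outside, world axes, zero at the start.
- read_torque(): the same for the moment, N m.
- read_width(): finger opening in m.
Only numpy, scipy, OpenCV 4.12 (cv2) and the standard library are available. Lean on these libraries where they do the work, as an engineer would, in place of code of your own. Each camera call takes 0.05 s, during which the arm holds its last target.

## Working session

There is one attempt and no reset: what is moved stays moved. The work goes in short steps, each a Python script; the robot and the scene stay as the last script left them, time stands still between calls to the robot, and variables do not carry over. Pictures are saved under pics/ and viewed, and the job is handed in when it is done.

```bash
mkdir -p pics; ls
cat > h.py <<'E'
import numpy as np, cv2
from plant import *
def K(n):
    c=get_calibration(n); f=240/np.tan(np.radians(c["vfov"])/2); return f,c["cx"],c["cy"],np.array(c["cam_to_world"])
def ray(n,u,v):
    f,cx,cy,T=K(n); d=T[:3,:3]@np.array([(u-cx)/f,(v-cy)/f,1]); return T[:3,3],d
def onz(n,u,v,z):
    o,d=ray(n,u,v); return o+d*(z-o[2])/d[2]
def cloud(n,dep):
    f,cx,cy,T=K(n); v,u=np.mgrid[:480,:640]
    p=np.stack([(u-cx)/f*dep,(v-cy)/f*dep,dep],-1); w=p@T[:3,:3].T+T[:3,3]; w[dep<=0]=np.nan; return w
def proj(n,p):
    f,cx,cy,T=K(n); q=T[:3,:3].T@(np.array(p)-T[:3,3]); return f*q[0]/q[2]+cx,f*q[1]/q[2]+cy
E
python3 - <<'E'
from h import *
for n in ("side","top"):
    im,d=read_camera(n); cv2.imwrite(f"pics/{n}0.png",im); np.save(f"{n}0.npy",d); print(n,K(n),(d>0).mean())
print(read_clock(),read_ee_pos(),read_eef_rot())
E
```

```text
pics
side (np.float64(437.0437110799598), 321.221854417934, 237.445587739534, array([[-0.87997496, -0.22495764,  0.41837558,  0.16867222],
       [-0.47493887,  0.40037819, -0.78366471,  0.55520964],
       [ 0.0087829 , -0.88830815, -0.45916391,  0.485741  ],
       [ 0.        ,  0.        ,  0.        ,  1.        ]])) 0.995947265625
top (np.float64(593.8916535467057), 323.4860735531046, 238.61810898730735, array([[-0.01985307, -0.99477433,  0.10014929,  0.44739704],
       [-0.99968406,  0.02129531,  0.01335242, -0.11520225],
       [-0.01541535, -0.09985256, -0.99488282,  0.90583184],
       [ 0.        ,  0.        ,  0.        ,  1.        ]])) 0.995986328125
0.1 [ 0.52327609 -0.42583624  0.25269878] [-3.14045481e+00  1.10643562e-04  8.87744201e-01]
```

View pics/side0.png

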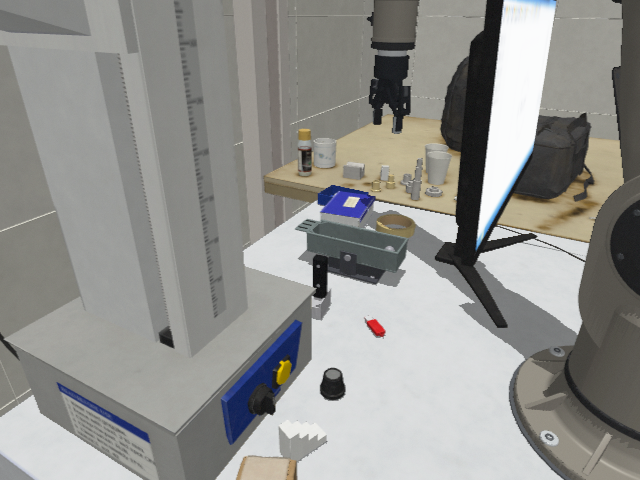

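View pics/top0.png

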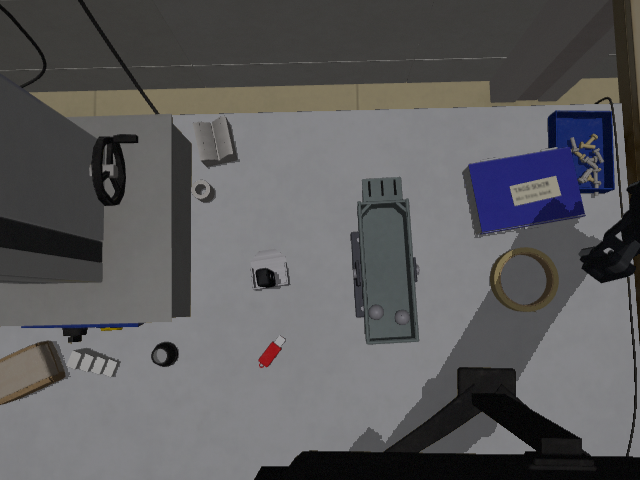

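Run:
```python
import cv2,numpy as np
im=cv2.imread("pics/top0.png")
a=cv2.resize(im[165:355,335:435],None,fx=3,fy=3,interpolation=cv2.INTER_CUBIC)
b=cv2.resize(im[240:310,235:305],None,fx=6,fy=6,interpolation=cv2.INTER_CUBIC)
H=max(a.shape[0],b.shape[0]);o=np.zeros((H,a.shape[1]+b.shape[1],3),np.uint8)
o[:a.shape[0],:a.shape[1]]=a;o[:b.shape[0],a.shape[1]:]=b
cv2.imwrite("pics/z0.png",o)
im=cv2.imread("pics/side0.png")
cv2.imwrite("pics/z1.png",cv2.resize(im[170:330,270:430],None,fx=3.7,fy=3.7,interpolation=cv2.INTER_CUBIC))
```

```text
(no output)
```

View pics/z0.png

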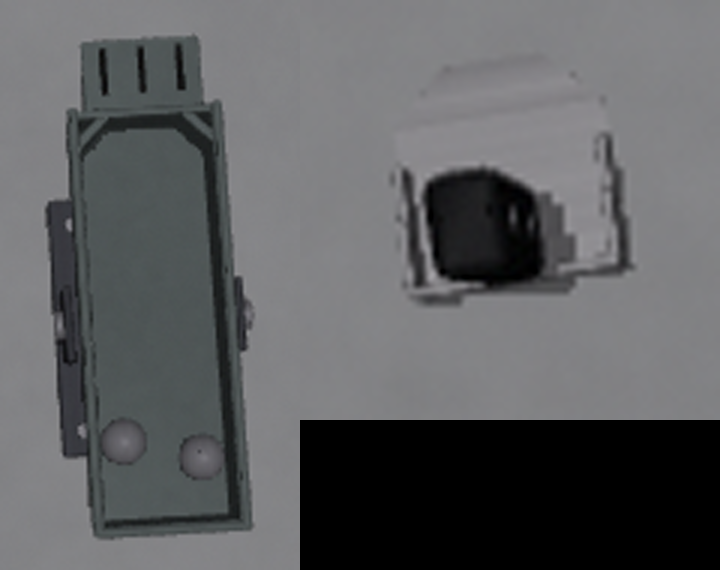

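View pics/z1.png

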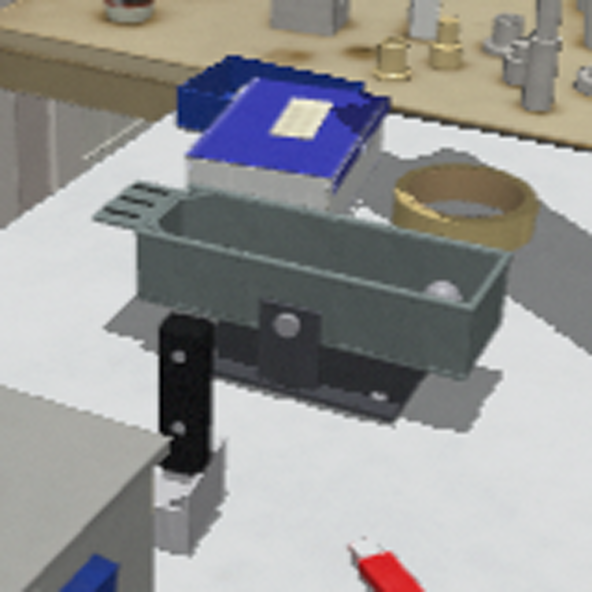

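Run:
```python
from h import *
d=np.load("top0.npy"); W=cloud("top",d)
P={k:onz("top",335+u/3,165+v/3,.075) for k,(u,v) in dict(nl=(95,537),nr=(250,528),fl=(70,110),fr=(220,102),ll=(80,38),lr=(198,36)).items()}
for k,p in P.items(): print(k,p.round(4))
print("yaws",[np.degrees(np.arctan2(*(b-a)[1::-1])) for a,b in ((P['nl'],P['fl']),(P['nr'],P['fr']))],np.degrees(np.arctan2(*(P['nl']-P['nr'])[[0,1]]*[-1,1])))
for u,v in((123,440),(202,456)): print("ball",onz("top",335+u/3,165+v/3,.046))
im=cv2.imread("pics/top0.png"); 
# rim depth samples, floor, lip
for nm,(u,v) in dict(floor=(150,300),floor2=(150,480),lip=(120,70),floor3=(150,180),bench=(20,300)).items(): print(nm,W[165+v//3,335+u//3].round(4))
# handle
g=im.max(2)<45; m=np.zeros_like(g); m[250:300,245:295]=g[250:300,245:295]
for lo,hi in((.105,.12),):
  s=m&(W[...,2]>lo)&(W[...,2]<hi); q=W[s][:,:2].astype(np.float32); print("handle top",s.sum(),q.mean(0),cv2.minAreaRect(q), W[s][:,2].mean())
# scoop bowl
for nm,(u,v),z in (("fl",(450,65),0),("fr",(568,65),0),("sl",(395,130),0.002),("sr",(607,100),0.002),("rl",(415,297),.02),("rr",(628,268),.02)):
  print(nm,onz("top",235+(u-300)/6,240+v/6,z).round(4),W[int(240+v/6),int(235+(u-300)/6)].round(4))
ds=np.load("side0.npy"); Ws=cloud("side",ds); ims=cv2.imread("pics/side0.png")
g=(ims.max(2)<60); m=np.zeros_like(g); m[250:305,305:335]=g[250:305,305:335]
q=Ws[m]; s=q[(q[:,2]>.04)]; print("side handle",s.min(0),s.max(0))
t=Ws[:,:,:][(Ws[...,2]>.109)&m]; print(t.mean(0), len(t))
```

```text
nl [ 0.3836 -0.1607  0.075 ]
nr [ 0.3864 -0.232   0.075 ]
fl [ 0.5825 -0.1544  0.075 ]
fr [ 0.5847 -0.225   0.075 ]
ll [ 0.6168 -0.16    0.075 ]
lr [ 0.6165 -0.2157  0.075 ]
yaws [np.float64(1.8380604573326478), np.float64(2.022366329529492)] 2.212294598143915
ball [ 0.42696691 -0.17694793  0.046     ]
ball [ 0.4186452  -0.21442031  0.046     ]
floor [ 0.4943 -0.1929  0.0346]
floor2 [ 0.4072 -0.1904  0.0335]
lip [ 0.6019 -0.1786  0.0732]
floor3 [ 0.5532 -0.1946  0.0355]
bench [ 0.4977 -0.129  -0.0021]
handle top 217 [ 0.47746977 -0.02206708] ((0.47740378975868225, -0.021872583776712418), (0.023015186190605164, 0.01763978600502014), 10.457980155944824) 0.11036960038977407
fl [ 0.5219 -0.0054  0.    ] [ 0.5233 -0.0051 -0.0024]
fr [ 0.5212 -0.0356  0.    ] [ 0.5227 -0.0344 -0.0018]
sl [0.5054 0.0085 0.002 ] [ 0.5069  0.0108 -0.0051]
sr [ 0.5119 -0.0456  0.002 ] [ 0.5133 -0.045  -0.0023]
rl [0.4626 0.0014 0.02  ] [4.632e-01 2.000e-04 3.110e-02]
rr [ 0.4688 -0.0516  0.02  ] [ 0.4702 -0.0494  0.0037]
side handle [ 0.46463855 -0.02743956  0.04001308] [ 0.48829222 -0.008905    0.11260679]
[ 0.47653228 -0.01843859  0.11064412] 59
```

Run:
```python
from h import *
G=np.full((24,28),-1.)
for n in("top","side"):
    W=cloud(n,np.load(n+"0.npy")).reshape(-1,3); W=W[~np.isnan(W[:,0])]
    i=((W[:,0]+0.2)/.05).astype(int); j=((W[:,1]+0.8)/.05).astype(int)
    ok=(i>=0)&(i<24)&(j>=0)&(j<28)
    np.maximum.at(G,(i[ok],j[ok]),W[ok,2])
print("rows x from -.2 step .05; cols y from -.8; cm")
for r in range(24): print("%5.2f"%(-.2+.05*r)," ".join("%3d"%(100*v) if v>-1 else "  ." for v in G[r]))
for p,o in (((.6,-.189,.15),[np.pi,0,.033]),((.478,-.02,.2),[np.pi,0,.12]),((.478,-.02,.088),[np.pi,0,.12]),((.49,-.195,.2),[np.pi,.18,.033]),((.49,-.195,.2),[np.pi,0,.033]),((.49,-.195,.2),[np.pi,-.25,.033])):
    print(p,o,[None if (q:=solve_ik(p,o)) is None else np.round(q,2).tolist()])
```

```text
rows x from -.2 step .05; cols y from -.8; cm
-0.20   .   .   .   .   .   .   .   .   .   .   .   .   .   .   .   .   .   .   .   .   .   .   .   .   .   .   .   .
-0.15   .   .   .   .   .   .   .   .   .   .   .   .   .   .   .   .   .   .   .   .   .   .   .   .   .   .   .   .
-0.10   .   .   .   .   .   .   .   .   .   .   .   .   .   .   .   .   .   .   .   .   .   .   .   .   .   .   .   .
-0.05   .   .   .   .   .   .   .   .   .   .   .   .   .   .   .   .   .   3   1   .   .   .   .   .   .   .   .   .
 0.00   0  -1  -1  -1   0   0   0   0   .   .   .   .   .   .   .   .   .  21   3   .   .   .   .   .   .   .   .   .
 0.05   0   0   0  -1   0   0   0   0   0   0   0   0   0   1  34  40  34  31   1   .   .   .   .   .   .   .   .   .
 0.10  16  -1  -1  -1   0   0   0   0   0   0   0   0   0  49  50  49  32   2   0   0   .   .   .   .   .   .   .   .
 0.15  17  -1   0  -1   0   0   1   0   0   0   0   0   0   0   0   0   0   0   0   0   0   0   0   0   .   .   .   .
 0.20  18  -1  -1  51  51  51  50  50  50  50  50  50  50  50  47  45   0   0   0   0   0   0   0   0   .   . 
[... 1663 characters left out ...]
95  -1  -1   0  -1  -1   .   .   .   .   .   .   .   .   .   .   .   .   .   .   .   .   .   .   .   . -11 -30 -41
(0.6, -0.189, 0.15) [3.141592653589793, 0, 0.033] [[0.08, 0.46, 0.16, 1.81, -0.09, 0.88, -1.26]]
(0.478, -0.02, 0.2) [3.141592653589793, 0, 0.12] [[-0.09, 0.17, -0.01, 2.09, 0.0, 0.88, -1.55]]
(0.478, -0.02, 0.088) [3.141592653589793, 0, 0.12] [[-0.11, 0.34, 0.02, 2.18, -0.01, 0.62, -1.53]]
(0.49, -0.195, 0.2) [3.141592653589793, 0.18, 0.033] [[0.08, 0.33, 0.18, 1.89, -0.01, 1.1, -1.28]]
(0.49, -0.195, 0.2) [3.141592653589793, 0, 0.033] [[0.13, 0.25, 0.15, 2.0, -0.05, 0.9, -1.24]]
(0.49, -0.195, 0.2) [3.141592653589793, -0.25, 0.033] [[0.23, 0.14, 0.08, 2.15, -0.16, 0.62, -1.1]]
```

Run:
```python
from h import *
print(onz("top",190,200,.13),onz("top",190,300,.13))
command_gripper(0.0,30)
move_to([.601,-.189,.17],[np.pi,0,.033])
print(read_clock(),read_ee_pos(),read_eef_rot(),read_contact_force(),read_width())
r=move_straight([.601,-.189,.108],speed=.1,max_force=5); print(r,read_ee_pos(),read_clock())
r=move_straight([.601,-.189,.060],speed=.03,max_force=14); print(r,read_ee_pos(),read_contact_force(),read_clock())
for n in("side","top"):
    im,d=read_camera(n); cv2.imwrite(f"pics/{n}1.png",im); np.save(n+"1.npy",d)
a=cv2.imread("pics/top1.png")[100:380,300:520];b=cv2.imread("pics/side1.png")[100:300,260:440]
o=np.zeros((560,800,3),np.uint8);o[:560,:440]=cv2.resize(a,None,fx=2,fy=2);o[:400,440:]=cv2.resize(b,None,fx=2,fy=2);cv2.imwrite("pics/c1.png",o)
```

```text
[0.5807536  0.07121771 0.13      ] [0.44878825 0.07086591 0.13      ]
2.0083 [ 0.60100372 -0.19004341  0.17035885] [ 3.14101712e+00 -4.33385318e-04  3.32610564e-02] [-0.22400288 -0.48769127  0.02961719] 7.837614466267097e-05
False [ 0.60125964 -0.18922605  0.10836769] 2.775
True [ 0.60155207 -0.18902442  0.07745892] [-3.90995667  1.47190474 16.43324002] 3.8
```

View pics/c1.png

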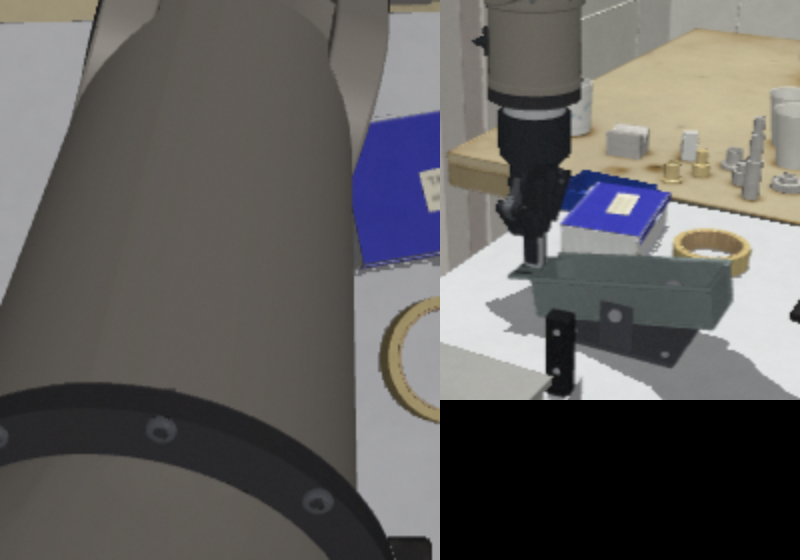

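Run:
```python
from h import *
r=move_straight([.601,-.189,.070],speed=.02,max_force=8); print(r,read_ee_pos(),read_contact_force(),read_clock())
wait(.3)
move_straight([.601,-.189,.16],speed=.15)
move_to([.53,-.02,.26],[np.pi,0,.12])
q=solve_ik([.477,-.0205,.2],[np.pi,0,.12]);print(q)
wait(.2)
for n in("side","top"):
    im,d=read_camera(n); cv2.imwrite(f"pics/{n}2.png",im); np.save(n+"2.npy",d)
b=cv2.imread("pics/side2.png")[130:330,260:440]
cv2.imwrite("pics/c2.png",cv2.resize(b,None,fx=3,fy=3));print(read_clock())
```

```text
True [ 0.60154784 -0.18907675  0.07748131] [-4.56767475  1.14107253 15.07828222] 4.1083
[-0.18607929  0.16416557  0.10412765  2.09744604 -0.02202365  0.88097353
 -1.52012085]
6.2583
```

View pics/c2.png

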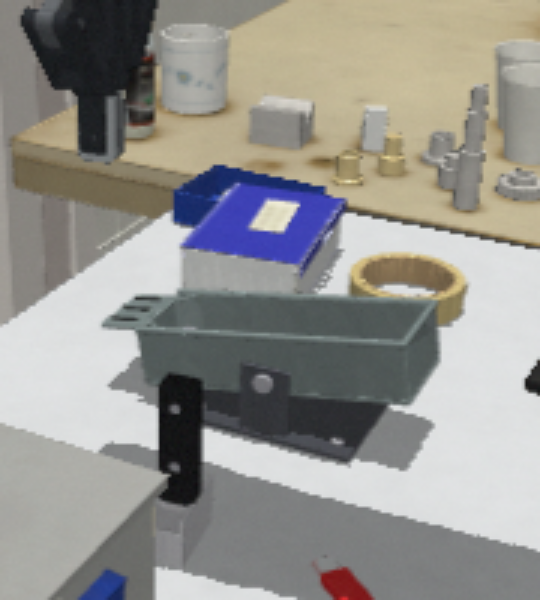

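View pics/top2.png

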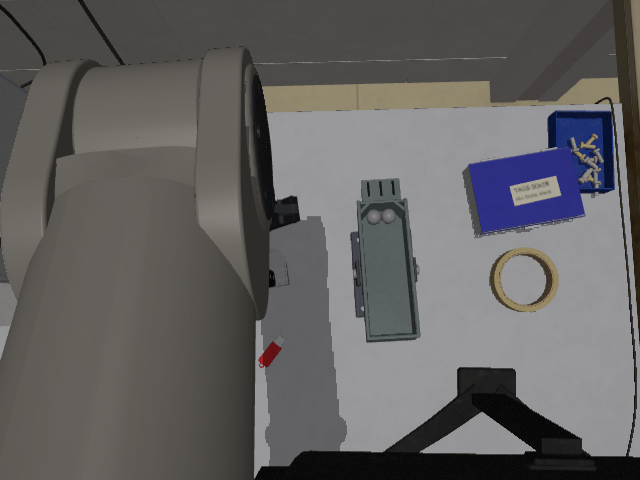

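Run:
```python
from h import *
im=cv2.imread("pics/top2.png");d=np.load("top2.npy");W=cloud("top",d)
q=W[235:325,372:404].reshape(-1,3)
y=.035; c,s=np.cos(.033),np.sin(.033)
al=q[:,0]*c+q[:,1]*s
p=np.polyfit(al,q[:,2],1); r=q[:,2]-np.polyval(p,al); k=abs(r)<.003; p=np.polyfit(al[k],q[k,2],1); print("slope",np.arctan(p[0]),k.mean())
q0=cloud("top",np.load("top0.npy"))[230:290,375:402].reshape(-1,3); a0=q0[:,0]*c+q0[:,1]*s; print("level slope",np.polyfit(a0,q0[:,2],1), p)
cv2.imwrite("pics/z2.png",cv2.resize(im[170:350,340:430],None,fx=3.2,fy=3.2,interpolation=cv2.INTER_CUBIC))
```

```text
** On entry to DLASCL parameter number  4 had an illegal value
 ** On entry to DLASCL parameter number  4 had an illegal value
 ** On entry to DLASCL parameter number  4 had an illegal value
 ** On entry to DLASCL parameter number  4 had an illegal value
 ** On entry to DLASCL parameter number  5 had an illegal value
 ** On entry to DLASCL parameter number  4 had an illegal valueTraceback (most recent call last):
  File "<stdin>", line 6, in <module>
    c, resids, rank, s = lstsq(lhs, rhs, rcond)
                         ~~~~~^^^^^^^^^^^^^^^^^
    x, resids, rank, s = _umath_linalg.lstsq(a, b, rcond,
                         ~~~~~~~~~~~~~~~~~~~^^^^^^^^^^^^^
                                             signature=signature)
                                             ^^^^^^^^^^^^^^^^^^^^
    raise LinAlgError("SVD did not converge in Linear Least Squares")
numpy.linalg.LinAlgError: SVD did not converge in Linear Least Squares
```

Run:
```python
from h import *
im=cv2.imread("pics/top2.png")
c,s=np.cos(.033),np.sin(.033)
def fit(f,sl):
    q=cloud("top",np.load(f))[sl].reshape(-1,3); q=q[~np.isnan(q[:,0])]
    al=q[:,0]*c+q[:,1]*s
    p=np.polyfit(al,q[:,2],1)
    for _ in range(3):
        k=abs(q[:,2]-np.polyval(p,al))<.004; p=np.polyfit(al[k],q[k,2],1)
    print(f,"slope",p,k.mean())
fit("top2.npy",np.s_[235:325,374:402]); fit("top0.npy",np.s_[225:290,374:402])
cv2.imwrite("pics/z2.png",cv2.resize(im[170:350,340:430],None,fx=3.2,fy=3.2,interpolation=cv2.INTER_CUBIC))
```

```text
top2.npy slope [-0.18287649  0.12143196] 0.9932216905901117
top0.npy slope [0.0007769  0.03372452] 0.9900607399226946
```

View pics/z2.png

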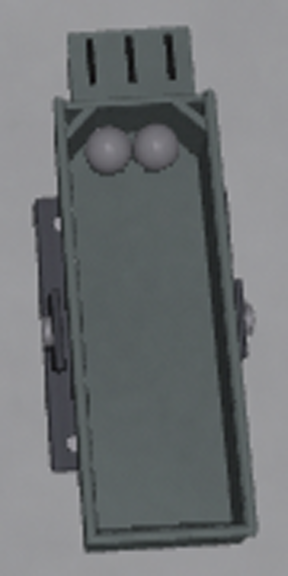

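```bash
cat >> h.py <<'E'
from scipy.spatial.transform import Rotation as Ro
YAW=.033; TH=.18
def RT(pitch,yaw=YAW): return Ro.from_euler('xyz',[0,pitch,yaw]).as_matrix()
PIV=np.array([.5797,-.1898,.045])-RT(0)@np.array([.095,0,0])
NOSE=PIV+RT(TH)@np.array([.095,0,-.010])
def n2w(p): return NOSE+RT(TH)@np.array(p)
def w2n(p): return RT(TH).T@(np.array(p)-NOSE)
# scoop pose -> tcp: scoop frame R=RT(pitch,yaw); TCP in scoop frame (-16,0,88)mm
TS=np.array([-.016,0,.088])
def tcp(org,pitch,yaw=YAW): return org+RT(pitch,yaw)@TS, [np.pi,pitch,yaw]
def org():
    p=np.array(read_ee_pos()); e=read_eef_rot(); R=Ro.from_euler('xyz',e).as_matrix()@np.diag([1,-1,-1]); return p-R@TS
E
python3 - <<'E'
from h import *
print(NOSE)
for u,v in((373.4,216.9),(388.4,215.6)):
    o,d=ray("top",u,v); 
    # intersect plane z_n=11mm
    n=RT(TH)[:,2]; t=(NOSE+n*.011-o)@n/(d@n); print(w2n(o+t*d).round(4))
# tipped tote corner check (rim z=.04)
for nm,(u,v) in dict(nl=(86,550),nr=(255,540),fl=(57,98),fr=(212,92)).items():
    o,d=ray("top",340+u/3.2,170+v/3.2); n=RT(TH)[:,2]; t=(NOSE+n*.04-o)@n/(d@n); print(nm,w2n(o+t*d).round(4))
# grasp
Y=.12
command_gripper(.055,40)
move_to([.477,-.0205,.2],[np.pi,0,Y])
r=move_straight([.477,-.0205,.088],speed=.1,max_force=6);print(r,read_ee_pos(),read_clock())
im,d=read_camera("side"); cv2.imwrite("pics/s3.png",cv2.resize(im[150:350,260:400],None,fx=3,fy=3))
E
```

```text
[ 0.57637667 -0.18990971  0.01815375]
[-0.0119  0.0121  0.011 ]
[-0.0111 -0.0103  0.011 ]
nl [-0.1978  0.036   0.04  ]
nr [-0.1973 -0.0354  0.04  ]
fl [0.0047 0.035  0.04  ]
fr [ 0.0035 -0.0349  0.04  ]
False [ 0.47734918 -0.02050533  0.08848621] 8.5083
```

View pics/s3.png

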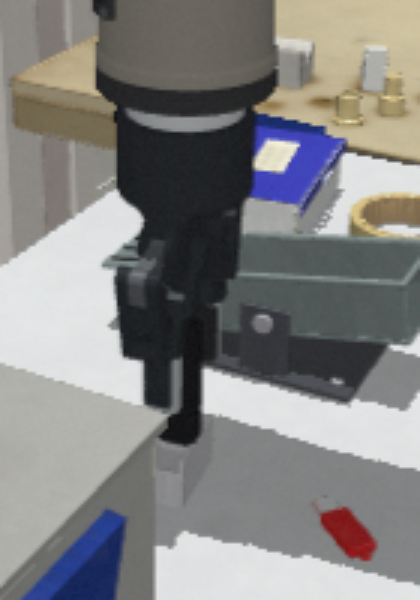

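Run:
```python
from h import *
command_gripper(0.0,80); print("w",read_width(),read_contact_force())
p=read_ee_pos(); move_straight([p[0],p[1],.2],speed=.15)
print("w",read_width(),read_contact_force(),read_clock())
P,o=tcp(n2w([-.062,0,.075]),TH)
move_straight(P,o,speed=.15); print(read_ee_pos(),P,read_eef_rot(),w2n(org()),read_clock())
for n in("side","top"):
    im,d=read_camera(n); cv2.imwrite(f"pics/{n}4.png",im)
b=cv2.imread("pics/side4.png")[130:330,260:440]
cv2.imwrite("pics/c4.png",cv2.resize(b,None,fx=3,fy=3))
```

```text
w 0.01720075597619872 [-0.8820629   0.34933639  6.88144652]
w 0.017066543712769 [ 0.03222848 -0.94454763 -1.75261796] 9.8833
[ 0.52872145 -0.19066915  0.19257335] [ 0.52884457 -0.19147884  0.19248458] [-3.14115032  0.17977851  0.03407992] [-0.06209122  0.00085224  0.07507364] 11.225
```

View pics/c4.png

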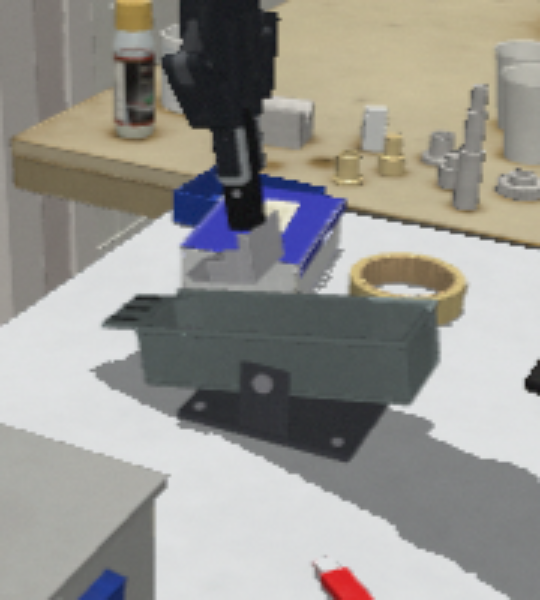

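View pics/top4.png

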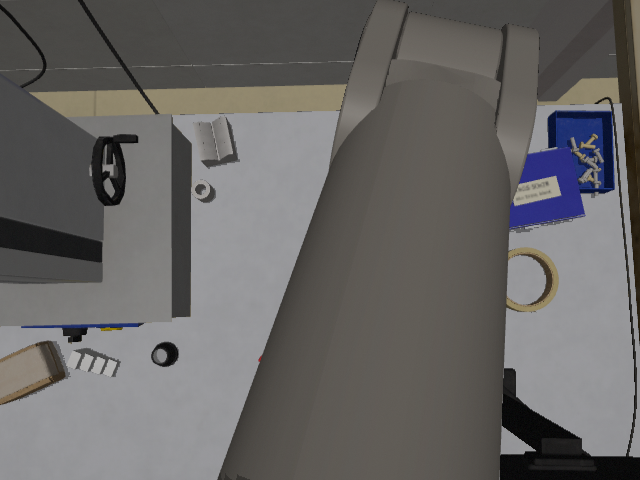

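Run:
```python
from h import *
wait(.3); print(w2n(org()),read_contact_force())
off=np.array([0,0,0])
P,o=tcp(n2w([-.062,0,.012]),TH)
r=move_straight(P,o,speed=.08,max_force=4); wait(.2);print(r,w2n(org()),read_contact_force())
P,o=tcp(n2w([-.062,0,-.006]),TH)
r=move_straight(P,o,speed=.02,max_force=3.5); print(r,w2n(org()),read_contact_force(),read_torque(),read_clock())
im,d=read_camera("side"); cv2.imwrite("pics/c5.png",cv2.resize(im[130:330,260:440],None,fx=3,fy=3))
```

```text
[-0.06199038  0.00017686  0.075088  ] [ 0.25919939 -0.06576246 -1.23285258]
False [-6.17023637e-02 -5.01493953e-05  1.24847900e-02] [-0.84052736  0.15092647 -0.86041437]
True [-6.19902960e-02 -7.06208225e-05  5.49150965e-04] [ 0.46874246 -0.10504503  7.73089524] [-0.01510447  0.1138629  -0.01047046] 13.3667
```

View pics/c5.png

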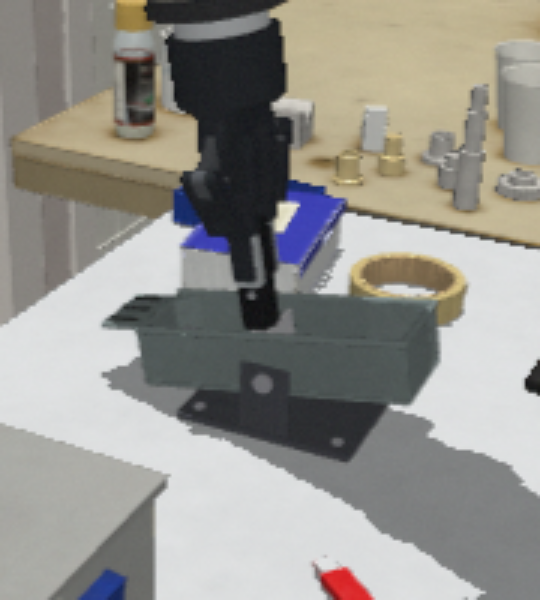

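Run:
```python
from h import *
P,o=tcp(n2w([-.042,0,.0003]),TH)
r=move_straight(P,o,speed=.03,max_force=12); print(r,w2n(org()),read_contact_force(),read_clock())
P,o=tcp(n2w([-.026,0,.0003]),TH)
r=move_straight(P,o,speed=.03,max_force=9); print(r,w2n(org()),read_contact_force(),read_torque(),read_clock())
print(read_eef_rot())
im,d=read_camera("side"); cv2.imwrite("pics/c6.png",cv2.resize(im[180:290,290:420],None,fx=5,fy=5,interpolation=cv2.INTER_CUBIC))
```

```text
False [-0.04209179 -0.00028742  0.00055281] [-3.00912321 -0.84450417  8.46094504] 14.2417
True [-0.03034105 -0.00036382  0.00054847] [-2.65695046  0.71446875 11.5735347 ] [ 0.15640154  0.79291441 -0.12062728] 14.6917
[-3.14157063  0.18201698  0.03252054]
```

View pics/c6.png

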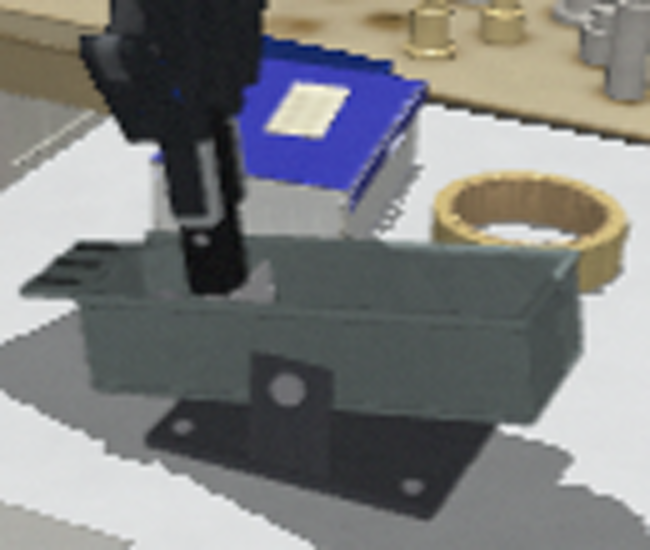

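Run:
```python
from h import *
P,o=tcp(n2w([-.022,0,.0003]),TH)
r=move_straight(P,o,speed=.03,max_force=14); print(r,w2n(org()),read_contact_force(),read_torque(),read_clock())
wait(.3); print(w2n(org()),read_contact_force(),read_torque(), read_eef_rot())
```

```text
True [-0.02946665 -0.00042789  0.00080586] [-2.59622747  0.43518616 10.84359285] [ 0.25854772  0.58700883 -0.0050026 ] 14.95
[-0.02946498 -0.00041599  0.00079569] [-2.49690097  1.02986127  9.0903643 ] [0.15383893 0.51802165 0.03329437] [-3.14122229  0.18354734  0.03214692]
```

Run:
```python
from h import *
def pose(edge_n,pitch):
    O=n2w(edge_n)+RT(pitch)@np.array([.028,0,0]); return tcp(O,pitch)
for ph,x,z in ((.13,-.0585,.0015),(.06,-.0590,.0018),(-.02,-.0600,.002),(-.12,-.061,.002),(-.22,-.062,.002)):
    P,o=pose([x,0,z],ph)
    r=move_straight(P,o,speed=.03,max_force=20); print(r,ph,read_contact_force().round(2) if hasattr(read_contact_force(),'round') else read_contact_force(),read_clock())
    if r: break
for n in("side","top"):
    im,d=read_camera(n); cv2.imwrite(f"pics/{n}7.png",im)
cv2.imwrite("pics/c7.png",cv2.resize(cv2.imread("pics/side7.png")[170:290,290:420],None,fx=5,fy=5,interpolation=cv2.INTER_CUBIC))
```

```text
False 0.13 [ 1.24 -0.36 -3.3 ] 15.6
False 0.06 [ 0.66  0.36 -2.35] 15.975
False -0.02 [ 0.42 -0.09 -2.7 ] 16.3917
False -0.12 [-0.4   0.9  -2.16] 16.8667
False -0.22 [-0.23 -0.17 -2.57] 17.3417
```

View pics/c7.png

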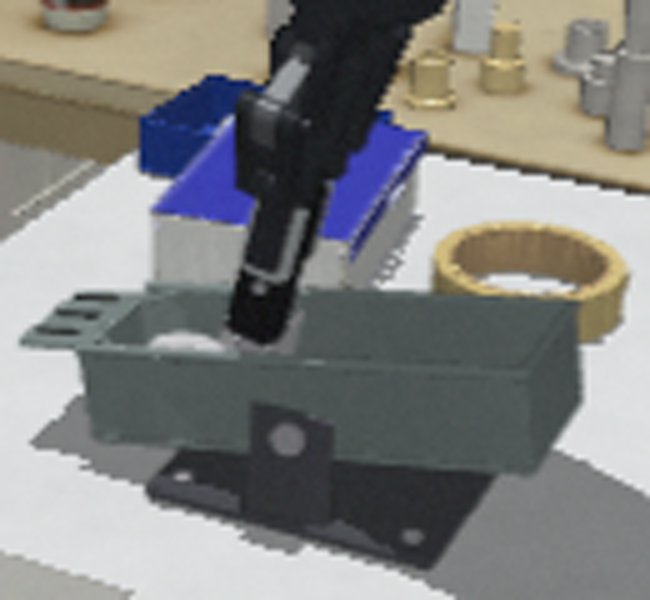

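Run:
```python
from h import *
p=np.array(read_ee_pos())
r=move_straight(p+[-.012,0,.10],speed=.08,max_force=15); print(r,read_ee_pos(),read_clock())
wait(.2);print(read_contact_force(),read_width())
im,d=read_camera("side"); cv2.imwrite("pics/c8.png",cv2.resize(im[130:290,290:420],None,fx=4,fy=4,interpolation=cv2.INTER_CUBIC)); cv2.imwrite("pics/top8.png",read_camera("top")[0])
```

```text
False [ 0.49697727 -0.19197747  0.2193268 ] 18.85
[-0.02395841  0.28751601 -3.1166645 ] 0.017120048421186557
```

View pics/c8.png

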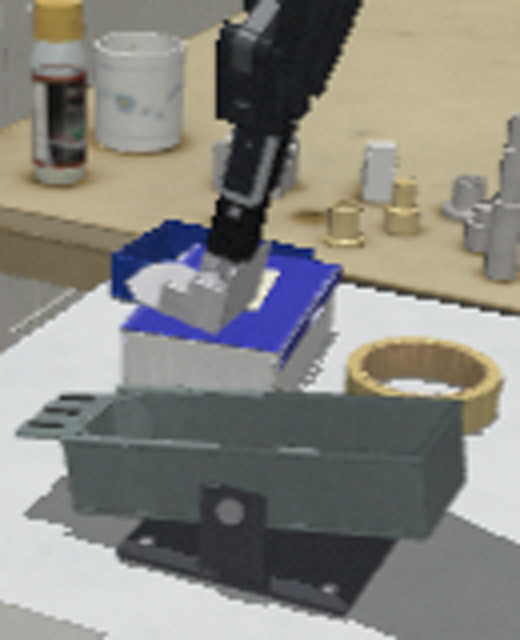

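Run:
```python
from h import *
O=np.array([.50,-.06,0.])
P,o=tcp(O+[0,0,.13],-.22); move_straight(P,o,speed=.08); print(read_clock())
P,o=tcp(O+[0,0,.03],-.2); move_straight(P,o,speed=.08); print(read_clock())
P,o=tcp(O+[0,0,.012],-.07); move_straight(P,o,speed=.03)
P,o=tcp(O+[0,0,.008],0.0); move_straight(P,o,speed=.02); wait(.3); print(org(),read_contact_force(),read_clock())
for n in("side","top"):
    im,d=read_camera(n); cv2.imwrite(f"pics/{n}9.png",im)
cv2.imwrite("pics/c9.png",cv2.resize(cv2.imread("pics/side9.png")[170:320,280:420],None,fx=4,fy=4,interpolation=cv2.INTER_CUBIC))
```

```text
20.9833
22.375
[ 0.49985896 -0.06005681  0.008108  ] [ 0.14036187 -0.15356731 -2.87762877] 23.9167
```

View pics/c9.png

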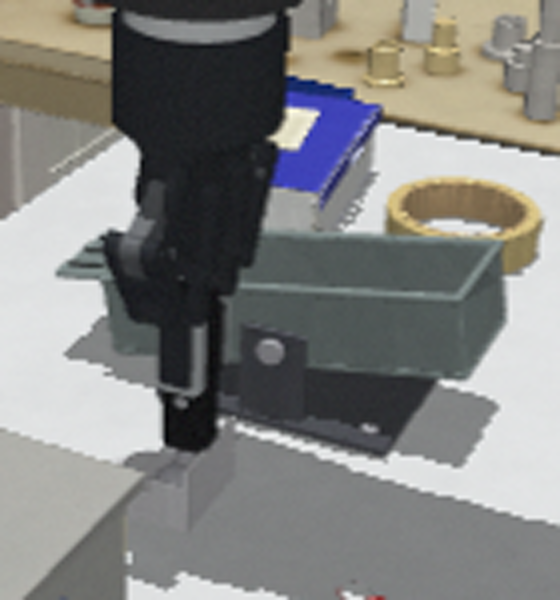

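View pics/top9.png

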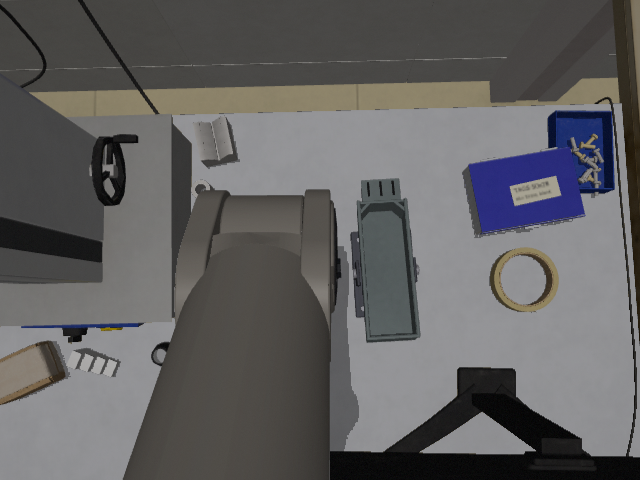

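Run:
```python
from h import *
O=np.array([.50,-.06,0.])
P,o=tcp(O+[0,0,-.004],0.); r=move_straight(P,o,speed=.02,max_force=4); print(r,org(),read_contact_force(),read_torque())
wait(.2)
command_gripper(.045); wait(.2)
p=read_ee_pos(); move_straight([p[0],p[1],.24],speed=.1)
move_to([.56,-.36,.28],[np.pi,0,.03])
wait(.3)
for n in("side","top"):
    im,d=read_camera(n); cv2.imwrite(f"pics/{n}10.png",im); np.save(n+"10.npy",d)
a=cv2.resize(cv2.imread("pics/top10.png")[220:300,250:340],None,fx=5,fy=5,interpolation=cv2.INTER_CUBIC)
b=cv2.resize(cv2.imread("pics/side10.png")[220:320,290:350],None,fx=5,fy=5,interpolation=cv2.INTER_CUBIC)
c=np.zeros((500,750,3),np.uint8);c[:400,:450]=a;c[:,450:]=b;cv2.imwrite("pics/c10.png",c);print(read_clock())
```

```text
True [ 4.99871193e-01 -5.99725041e-02  4.47583864e-04] [-3.66980444  0.39323812 10.83029443] [0.00835902 0.57562322 0.01187875]
28.5
```

View pics/c10.png

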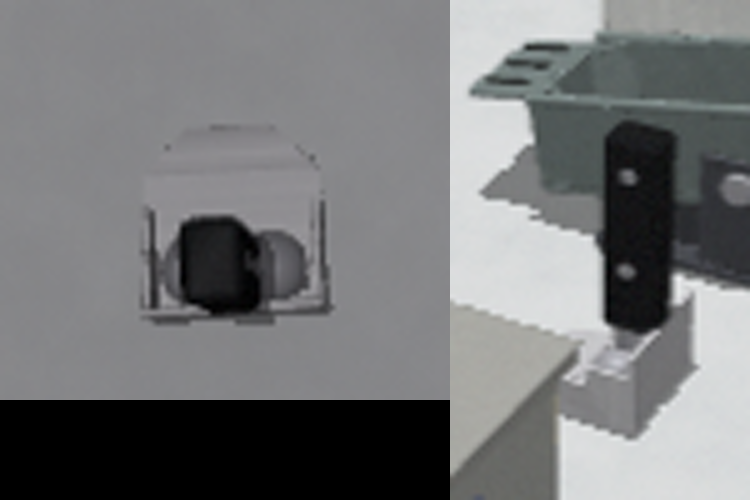

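View pics/top10.png

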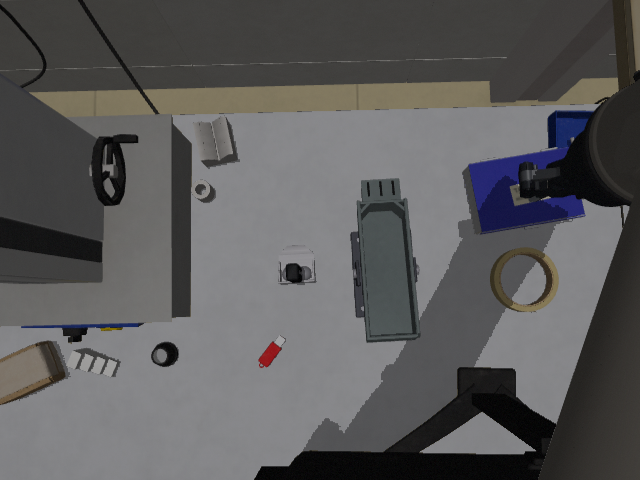

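Run:
```python
from h import *
q=cloud("top",np.load("top10.npy"))[235:325,374:402].reshape(-1,3); q=q[~np.isnan(q[:,0])]
print(np.polyfit(q[:,0],q[:,2],1))
print(read_joint_velocities(),read_contact_force())
sign_off(); print(read_clock())
```

```text
[-0.1817524   0.12219504]
[ 0.00192785  0.00237919  0.00149076 -0.00072934 -0.00149746  0.00060799
  0.00051893] [-0.85549776 -0.0998651  -0.7943865 ]
the job is handed in; nothing more can be done
the job is handed in; nothing more can be done
```

I pressed the tote's lipped end down to its stop, and both balls rolled together at that end. I then scooped both out, tilting the front edge up before lifting, and stood the scoop upright on the open bench at about (0.50, -0.06). I handed the job in at about 28.5 s on the robot's clock.

- **Balls and scoop:** the last pictures show the scoop standing upright. A ball is visible on each side of the handle and the tote is empty.
- **Tote:** its floor slope still reads 0.18 rad, so it stayed on its stop.
- **Robot:** the arm was clear of everything and at rest when I handed in.
- **Forces:** the readings I took stayed below about 17 N. I took no continuous record of the force.

No check failed or disagreed.

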